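# Put the lidded pots away at the end of breakfast

### The job

Breakfast is over: put every lidded spread crock and butter dish from the counter away in the chest's drawer. Pull the drawer open, push each pot's loose lid fully home (a proud lid would catch under the chest's top), stand all the pots upright on the drawer floor, then push the drawer fully shut. Leave the bowl and the open cup standing about where they are.

Things in the scene. Friction and masses are not known exactly. Their poses are not given: they have to be found in the camera images.
- chest_drawer0 (a joint): travel of the chest's one drawer, m: 0 shut, grows as it slides out towards the robot, at most 0.189
- chest: low light-wood chest on the right of the counter, fixed: 270 deep (x) x 440 wide (y) x 100 high; origin at the centre of its underside; its front, with the drawer, looks along its own -x. A shallow tray with rolls (about 45 high) stands on the rear half of its top
- chest_front (a point): middle of the front upper edge of the chest's carcass front (100 above the counter, on the plane of the shut drawer's face); x axis points into the chest, y along its front
- chest_drawer0_handle (a point): middle of the drawer's dark bar handle: a round bar 11 thick, 120 long along y, its axis 35 in front of the drawer's face (29 clear behind it) and 62 above the counter; moves with the drawer
- drawer_mid (a point): centre of the drawer's inner floor, 22 above the counter; moves with the drawer; x axis points into the chest. Inside: x from -112 to +112, y from -199 to +199; side walls rise 56 and the 15 thick face panel 65 above this floor. With the drawer out by d the open part runs from x = -112 to -118 + d; the rest is under the chest's top, whose underside is 66 above this floor
- crock1: round blue-glazed crock, 64 diameter, pot 46 tall (58 with its wooden lid home); may be absent; origin at the centre of its underside, z up when it stands upright
- crock1_lid (a joint): how far the push-in wooden lid of crock1 stands proud, m: 0 fully home, up to 0.014 loose; stiff, about 6 N on its middle pushes it in
- crock1_top (a point): centre of the top face of the lid of crock1 (the lid is a flat wooden disc 63 across, 12 thick, as wide as its pot)
- crock2: round blue-glazed crock, 64 diameter, pot 46 tall (58 with its wooden lid home); may be absent; origin at the centre of its underside, z up when it stands upright
- crock2_lid (a joint): how far the push-in wooden lid of crock2 stands proud, m: 0 fully home, up to 0.014 loose; stiff, about 6 N on its middle pushes it in
- crock2_top (a point): centre of the top face of the lid of crock2 (the lid is a flat wooden disc 63 across, 12 thick, as wide as its pot)
- crock3: round blue-glazed crock, 64 diameter, pot 46 tall (58 with its wooden lid home); may be absent; origin at the centre of its underside, z up when it stands upright
- crock3_lid (a joint): how far the push-in wooden lid of crock3 stands proud, m: 0 fully home, up to 0.014 loose; stiff, about 6 N on its middle pushes it in
- crock3_top (a point): centre of the top face of the lid of crock3 (the lid is a flat wooden disc 63 across, 12 thick, as wide as its pot)
- dish1: oblong white butter dish, 60 (x) x 92 (y), pot 46 tall (58 with its wooden lid home); may be absent; origin at the centre of its underside, z up when it stands upright
- dish1_lid (a joint): how far the push-in wooden lid of dish1 stands proud, m: 0 fully home, up to 0.014 loose; stiff, about 6 N on its middle pushes it in
- dish1_top (a point): centre of the top face of the lid of dish1 (the lid is a flat wooden slab 59 x 91, 12 thick, as wide as its pot)
- dish2: oblong white butter dish, 60 (x) x 92 (y), pot 46 tall (58 with its wooden lid home); may be absent; origin at the centre of its underside, z up when it stands upright
- dish2_lid (a joint): how far the push-in wooden lid of dish2 stands proud, m: 0 fully home, up to 0.014 loose; stiff, about 6 N on its middle pushes it in
- dish2_top (a point): centre of the top face of the lid of dish2 (the lid is a flat wooden slab 59 x 91, 12 thick, as wide as its pot)
- bowl: bystander: white bowl, 100 across, 45 high, standing among the pots; origin at the centre of its underside
- cup: bystander: blue open cup with no lid, 72 across, 70 high, standing among the pots; origin at the centre of its underside
Things that resemble listed ones, but are neither listed nor needed, are in the scene too. What is shaped like the crock3 but pink or purple is not meant. What is shaped like the dish1 but purple or yellow is not meant.

How it is judged:
By the outcome, as a careful person would: the job done as asked, in the order asked, and still so for the second after the job is handed in, with the robot touching nothing.
Of crock1, crock2, crock3, dish1, dish2 only 3 to 4 are there at a start; the rules pass over those that are not, and their reading is None.
At some moment in a run one of crock1, crock2, crock3, dish1, dish2 may be knocked a few centimetres aside while the robot is not near it.
Once in a run the grip may slacken for a moment while it holds something.
It also fails if it takes over 210 s, if anything falls off the work surface, if the arm or the gripper's body presses on something with over 40 N, if the wrist force passes 120 N, or if a joint passes its speed limit or range.

### The arm

A 6-joint arm with a two-finger parallel gripper is mounted at the origin on the work surface. World frame = base frame: x ahead of the robot, y to its left, z up, the work surface at z = 0. Lengths are in m, angles in degrees, forces in N, time in s.
With the tool pointing down it reaches from about 0.25 to 0.725 m from the base axis. Payload 4 kg.
Tool frame: the origin (TCP) lies on the centre line of the jaws, within the pads' length; the fingertips stand 22 mm ahead of it and the grasp point (between the pads) lies 3 mm ahead of it; y points along the fingers, x is the direction in which the jaws open and shut, and the axes are right-handed (so a half turn about y gives the same grasp; the last joint's range is limited). The gripper opens to 85 mm and grips with 20 to 120 N. Pads are 22 mm wide; open, the fingers measure 114 mm over their backs; the gripper's body (76 mm by 85 mm) begins 54 mm behind the grasp point. The pads swing forward as they close: fully open they stand 13 mm farther back than shut.
Start: joints at [-73.625, 13.785, 0.286, 76.501, 0, 90], TCP at [0.141, -0.48, 0.253] pointing down, gripper open.
Joint ranges: [-155.79, 155.79], [-60.16, 107.12], [-62.33, 73.08], [-114, 123.19], [-81.49, 82.49], [-180, 180]. Speed limits (degrees/s): [159.86, 159.86, 180, 180, 180, 180].

### API

Orientations are given as a 3x3 rotation matrix whose columns are the frame's x, y, z axes.
In Python, from workcell import state, capture, finish_job gives the robot as it stands. The module is installed in compiled form; this text tells all that it offers.
- The arm moves only by the tool servo_tool, never from a script. Its argument "motion" is a list of rows, each a list of 6 numbers: the shift along the world's x, y, z in cm, then the turn, a rotation vector about the world's x, y, z in degrees. A call has 1 to 20 rows; each row is the pose to reach, as a shift and turn from the pose commanded when the call began; what a row does not reach only later rows make up. A row lasts 1/10 s, in which the tool goes at most 50 mm and 8.59 degrees, less where a joint would pass 70% of its speed; a pose out of reach is approached as far as the arm can. A call with a gripper value outside its range is refused whole. "hand" is the finger opening in cm, from 0 to 8.54, set as the call begins (left out, the last holds). The fingers move at their own pace and stop on an object; the grip force is fixed at half the most. Time passes only in rows, so rows that repeat a pose let the fingers close. It gives the time, the measured TCP pose, the force and the opening at its end, in the units of the state.
- state(): the state, without advancing time (a new reading comes with each control period).
- capture(name): name is "scene" or "top" or "wrist"; returns a dict with "img" (400x640x3 uint8, red, green, blue), "fx", "fy", "cx", "cy" (pixels), "R" (3x3) and "t" (3): a world point X has camera coordinates R X + t; the wrist camera has in their place "tool_from_camera" (4x4, takes a point from camera to tool coordinates, whose origin is the TCP and whose axes are the tool frame's). Camera axes: x right, y down, z forward; pixel columns grow to the right and rows downward; lengths in m; the calibration is good to about 2 mm. A picture is of the moment at which its call begins: read the wrist's pose just before it. There is no depth.
- finish_job(): hands the job in, once; it reports no verdict.
The state is a dict: "t": time; "joint_pos": joint angles; "joint_vel": joint speeds; "tau": joint torques, N m; "ee_pos": TCP position; "orientation": TCP orientation; "ft_force": force on the tool from outside, world axes, zero at the start; "torque": the same for the moment, N m; "gripper_width": finger opening in m.
Only numpy, scipy, OpenCV 4.12 (cv2) and the standard library are available. Lean on these libraries where they do the work, as an engineer would, in place of code of your own. Each camera call takes 0.05 s, during which the arm holds its last target.

## Working session

There is one attempt and no reset: what is moved stays moved. The work goes in short steps, Python scripts to look and compute and a tool call to move; the robot and the scene stay as the last step left them, time stands still between calls to the robot, and variables do not carry over. Pictures are saved under pics/ and viewed, and the job is handed in when it is done.

Besides the shell and the picture viewer there is one more tool, called after "Emit:" in YAML: its name, and indented under it one key for each argument. servo_tool: Moves the arm, as the interface text tells. Its arguments: {"type":"object","properties":{"motion":{"type":"array","items":{"type":"array","items":{"type":"number"}}},"hand":{"type":"number"}},"required":["motion"]}

```bash
mkdir -p pics; ls; cat > h.py <<'E'
import numpy as np, cv2
from workcell import state, capture
def snap(n,f):
    s=state(); c=capture(n); cv2.imwrite('pics/'+f,c['img'][:,:,::-1]); return s,c
def cam(c,s=None):
    K=np.array([[c['fx'],0,c['cx']],[0,c['fy'],c['cy']],[0,0,1]])
    if 'R' in c: return K,np.array(c['R']),np.array(c['t'])
    T=np.array(c['tool_from_camera']); W=np.eye(4); W[:3,:3]=s['orientation']; W[:3,3]=s['ee_pos']
    M=np.linalg.inv(W@T); return K,M[:3,:3],M[:3,3]
def px2w(P,u,v,z):
    K,R,t=P; d=R.T@np.linalg.solve(K,[u,v,1]); o=-R.T@t
    return o+d*(z-o[2])/d[2]
def w2px(P,X):
    K,R,t=P; p=K@(R@np.array(X)+t); return p[:2]/p[2]
E
python3 - <<'E'
from h import *
import pickle
for n in ['scene','top','wrist']:
    s,c=snap(n,n+'0.png'); P=cam(c,s); pickle.dump(P,open(n+'.pkl','wb')); print(n,P, -P[1].T@P[2])
print(s)
E
```

```text
pics
scene (array([[451.40619985,   0.        , 320.49958286],
       [  0.        , 451.40619985, 199.04667542],
       [  0.        ,   0.        ,   1.        ]]), array([[-0.73086447,  0.68231944, -0.01665288],
       [ 0.53553222,  0.55816597, -0.63376336],
       [-0.42313398, -0.47211327, -0.77334772]]), array([ 0.27682833, -0.27955079,  1.48037671])) [0.97843014 0.66605587 0.97228689]
top (array([[424.62841883,   0.        , 323.28615302],
       [  0.        , 424.62841883, 195.10300908],
       [  0.        ,   0.        ,   1.        ]]), array([[-0.01739084, -0.99964493, -0.02018833],
       [-0.98494151,  0.02060172, -0.17165604],
       [ 0.17201101,  0.01689908, -0.98495007]]), array([0.16069163, 0.47494772, 1.26053599])) [0.25376422 0.12954794 1.32633675]
wrist (array([[295.83635974,   0.        , 325.44429804],
       [  0.        , 295.83635974, 200.47481449],
       [  0.        ,   0.        ,   1.        ]]), array([[ 0.28236454, -0.95930585, -0.00159526],
       [-0.9209692 , -0.2715451 ,  0.27942617],
       [-0.26848834, -0.07743086, -0.96016586]]), array([-0.
[... 160 characters left out ...]
.65017796e+01,
        4.83616861e-04,  8.99986000e+01]), 'joint_vel': array([ 0.08883305, -0.04982196,  0.20026989, -0.02600734,  0.08772243,
        0.0088095 ]), 'tau': array([-4.30181999e-04, -3.73138332e+01,  2.53009576e+01,  1.08617826e-02,
        3.45886212e-05, -1.74856132e-05]), 'ee_pos': array([ 0.14081961, -0.47921792,  0.25250122]), 'orientation': array([[ 2.81950979e-01, -5.24253423e-04,  9.59428669e-01],
       [-9.59426954e-01,  1.81403767e-03,  2.81951466e-01],
       [-1.88825377e-03, -9.99998217e-01,  8.48683132e-06]]), 'ft_force': array([-0.62159767, -0.08075329, -0.40349285]), 'torque': array([-0.05303936, -0.06581491,  0.02049541]), 'gripper_width': 0.08534664208128478}
```

View images.

View pics/scene0.png

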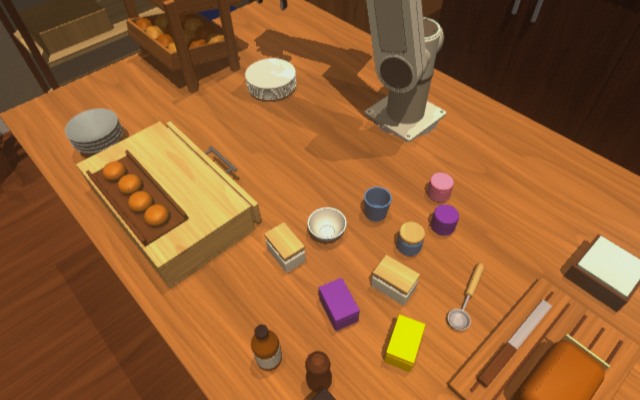

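View pics/top0.png

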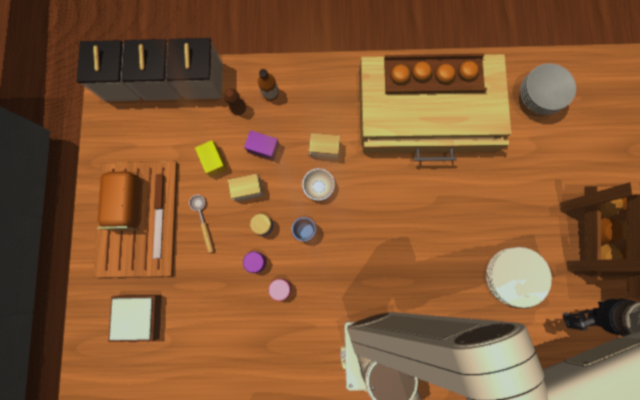

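View pics/wrist0.png

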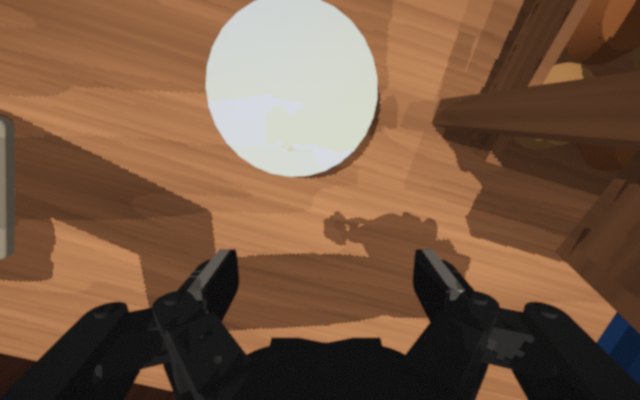

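```bash
python3 - <<'E'
from h import *
import pickle
T=pickle.load(open('top.pkl','rb'));S=pickle.load(open('scene.pkl','rb'));W=pickle.load(open('wrist.pkl','rb'))
np.set_printoptions(precision=3,suppress=True)
for n,u,v,z in [('dishA',324,143,.06),('dishB',244,185,.06),('crock',261,221,.065),('bowl',319,183,.045),('cup',304,227,.07),('handL',417,158,.062),('handR',454,158,.062),('chestTL',361,57,.1),('chestTR',507,54,.1),('cBR',508,137,.1),('cBL',361,138,.1),('purple',254,262,.058)]: print(n,px2w(T,u,v,z))
for n,u,v,z in [('dishA',285,240,.06),('dishB',396,275,.06),('crock',411,234,.065),('handL',210,151,.062),('handR',235,170,.062)]: print(n,px2w(S,u,v,z))
print('blue in wrist',px2w(W,625,345,0))
s=cv2.imread('pics/scene0.png');t=cv2.imread('pics/top0.png')
cv2.imwrite('pics/a.png',cv2.resize(s[110:310,60:260],None,fx=3,fy=3,interpolation=3))
cv2.imwrite('pics/b.png',cv2.resize(s[180:330,250:450],None,fx=4,fy=4,interpolation=3))
cv2.imwrite('pics/c.png',cv2.resize(t[110:310,180:380],None,fx=3,fy=3,interpolation=3))
E
```

```text
dishA [0.638 0.146 0.06 ]
dishB [0.511 0.393 0.06 ]
crock [0.399 0.339 0.065]
bowl [0.516 0.164 0.045]
cup [0.378 0.21  0.07 ]
handL [ 0.584 -0.137  0.062]
handR [ 0.581 -0.249  0.062]
chestTL [0.9   0.026 0.1  ]
chestTR [ 0.898 -0.424  0.1  ]
cBR [ 0.632 -0.402  0.1  ]
cBL [0.639 0.035 0.1  ]
purple [0.279 0.36  0.058]
dishA [0.63  0.144 0.06 ]
dishB [0.508 0.393 0.06 ]
crock [0.398 0.345 0.065]
handL [ 0.588 -0.24   0.062]
handR [ 0.58  -0.129  0.062]
blue in wrist [ 0.014 -0.993  0.   ]
```

View pics/a.png

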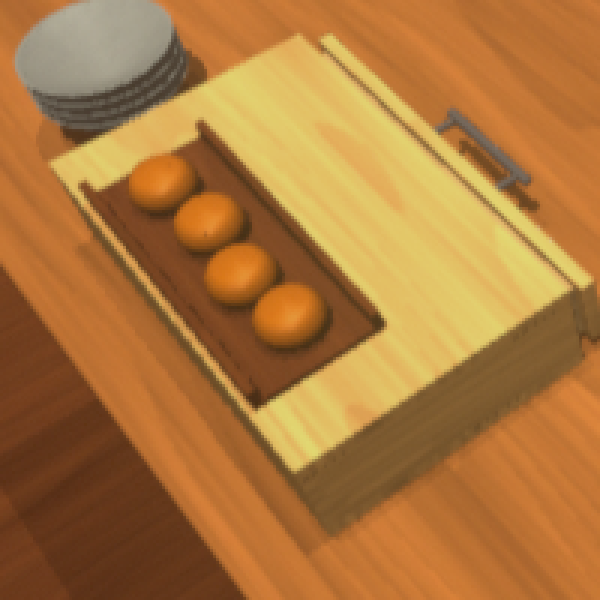

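View pics/b.png

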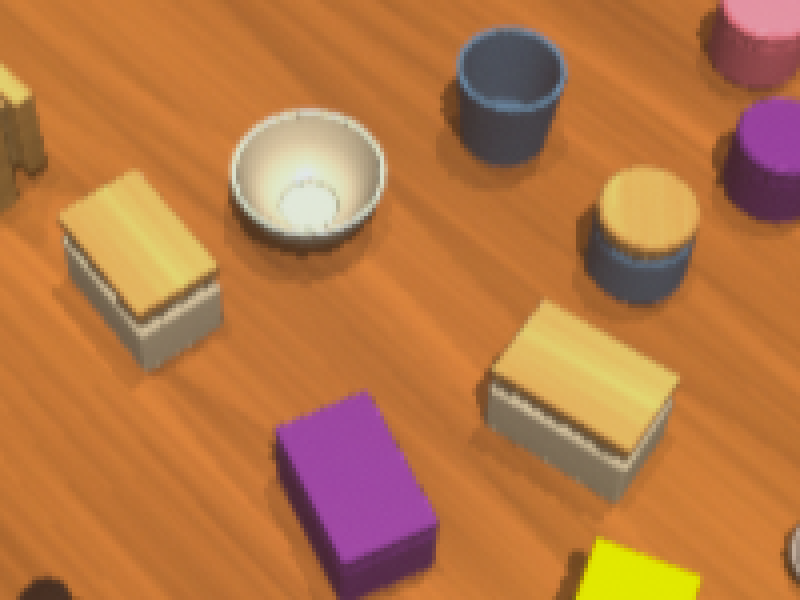

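View pics/c.png

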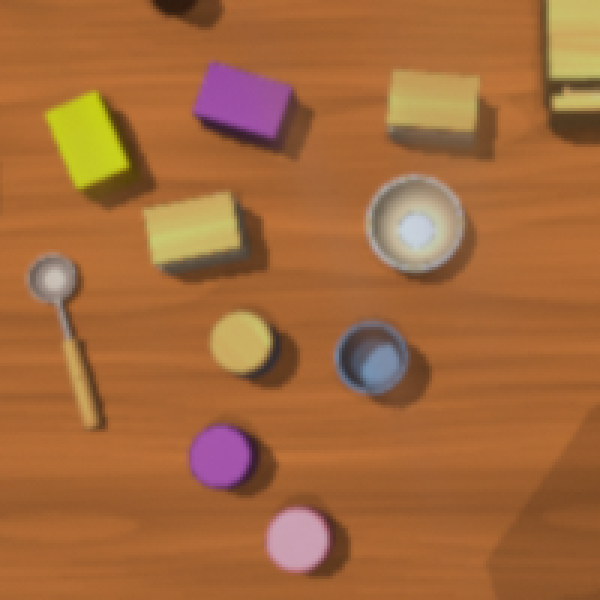

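Emit:
servo_tool:
  motion:
    - [12, 10, 3, 0, 0, 25]
    - [24, 20, 3, 0, 0, 50]
    - [36, 29, 3, 0, 0, 73.6]
    - [36, 29, 3, 0, 0, 73.6]
    - [36, 29, 3, 0, 0, 73.6]
    - [36, 29, 3, 0, 0, 73.6]
    - [36, 29, 3, 0, 0, 73.6]
    - [36, 29, 3, 0, 0, 73.6]
    - [36, 29, 3, 0, 0, 73.6]
    - [36, 29, 3, 0, 0, 73.6]
    - [36, 29, 3, 0, 0, 73.6]
    - [36, 29, 3, 0, 0, 73.6]
    - [36, 29, 3, 0, 0, 73.6]
    - [36, 29, 3, 0, 0, 73.6]
  hand: 2.8

```text
t: 1.55
ee_pos: [0.4999, -0.1909, 0.2834]
orientation: [[1.0, -0.0, 0.003], [-0.003, -0.0, 1.0], [-0.0, -1.0, -0.0]]
ft_force: [0.1, -0.9, 0.2]
gripper_width: 0.0282
```

```bash
python3 - <<'E'
from h import *
import pickle
s,c=snap('wrist','w1.png'); P=cam(c,s); pickle.dump(P,open('w1.pkl','wb'));print(s['ee_pos'],s['orientation'],s['joint_pos'],s['gripper_width'])
s,c=snap('top','t1.png')
E
```

```text
[ 0.49987635 -0.19086469  0.28344128] [[ 9.99995348e-01 -2.39838510e-04  3.04080224e-03]
 [-3.04083358e-03 -1.30398880e-04  9.99995368e-01]
 [-2.39440882e-04 -9.99999963e-01 -1.31127583e-04]] [-2.08917968e+01  1.72532063e+01  9.41360038e+00  8.21705681e+01
 -1.18804694e-02  6.92824306e+01] 0.028222134472038966
```

View pics/w1.png

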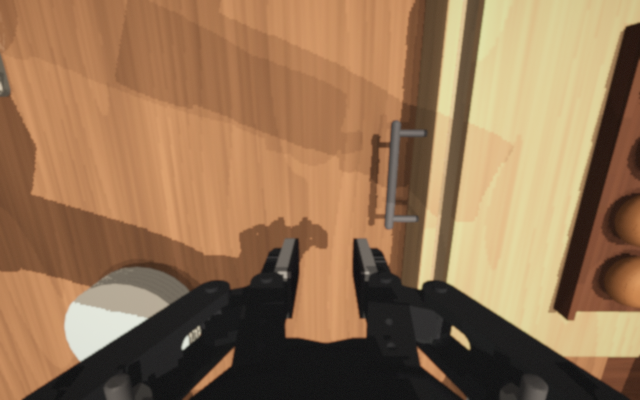

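View pics/t1.png

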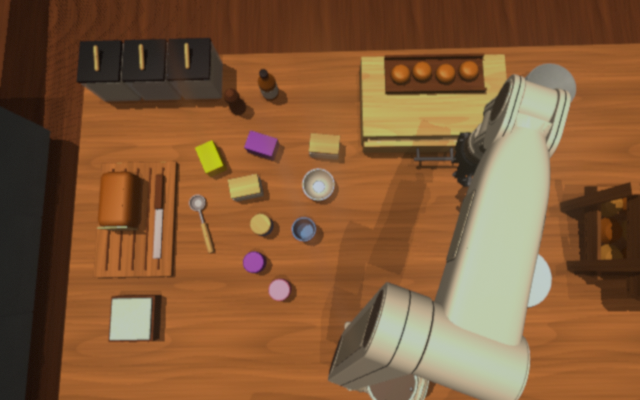

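```bash
python3 - <<'E'
from h import *
import pickle
np.set_printoptions(precision=4,suppress=True)
P=pickle.load(open('w1.pkl','rb'))
for n,u,v,z in [('h1',397,124,.062),('h2',390,226,.062),('face top front 1',446,0,.087),('face top front 2',416,250,.087),('face back1',465,0,.087),('carcass1',483,0,.1),('carc2',444,250,.1),]: print(n,px2w(P,u,v,z))
E
```

```text
h1 [ 0.5802 -0.1303  0.062 ]
h2 [ 0.5795 -0.2522  0.062 ]
face top front 1 [ 0.6127 -0.0177  0.087 ]
face top front 2 [ 0.6059 -0.2726  0.087 ]
face back1 [ 0.6304 -0.0178  0.087 ]
carcass1 [ 0.6412 -0.022   0.1   ]
carc2 [ 0.633  -0.2664  0.1   ]
```

Emit:
servo_tool:
  motion:
    - [4, 0, -5, 0, 0, -1.3]
    - [8, 0, -9, 0, 0, -1.3]
    - [8, 0, -13, 0, 0, -1.3]
    - [8, 0, -15, 0, 0, -1.3]
    - [8, 0, -17, 0, 0, -1.3]
    - [8, 0, -18, 0, 0, -1.3]
    - [8, 0, -19, 0, 0, -1.3]
    - [8, 0, -20, 0, 0, -1.3]
    - [8, 0, -20.7, 0, 0, -1.3]
    - [8, 0, -21.4, 0, 0, -1.3]
    - [8, 0, -21.4, 0, 0, -1.3]
  hand: 2.4

```text
t: 2.75
ee_pos: [0.5809, -0.1898, 0.069]
orientation: [[1.0, -0.0, 0.023], [-0.023, -0.0, 1.0], [-0.0, -1.0, -0.0]]
ft_force: [0.5, -0.5, 0.8]
gripper_width: 0.0237
```

```bash
python3 - <<'E'
from h import *
s,c=snap('wrist','w2.png');print(s['ee_pos'],s['ft_force'])
s,c=snap('scene','s2.png');i=cv2.imread('pics/s2.png');cv2.imwrite('pics/s2.png',cv2.resize(i[60:260,100:340],None,fx=3,fy=3))
E
```

```text
[ 0.58090053 -0.18976479  0.06901411] [ 0.47184465 -0.48157367  0.77996505]
```

View pics/w2.png

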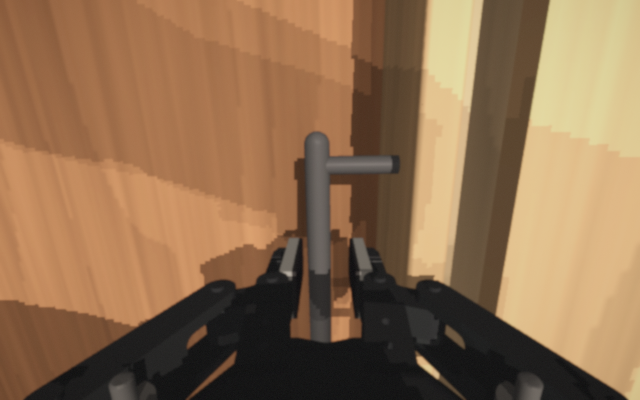

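View pics/s2.png

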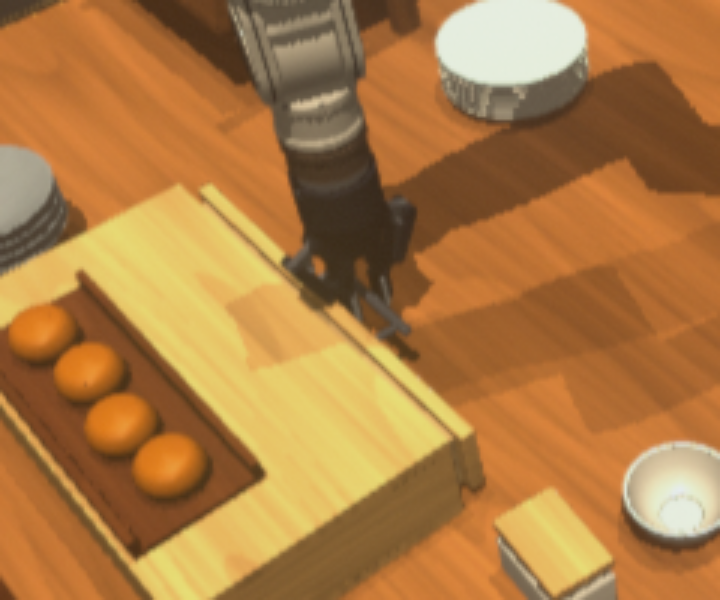

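Emit:
servo_tool:
  motion:
    - [0, 0, 0, 0, 0, 0]
    - [0, 0, 0, 0, 0, 0]
    - [0, 0, 0, 0, 0, 0]
    - [0, 0, 0, 0, 0, 0]
    - [0, 0, 0, 0, 0, 0]
    - [0, 0, 0, 0, 0, 0]
    - [-0.5, 0, 0, 0, 0, 0]
    - [-1.5, 0, 0, 0, 0, 0]
    - [-3, 0.1, 0, 0, 0, 0]
    - [-4.5, 0.1, 0, 0, 0, 0]
    - [-6, 0.1, 0, 0, 0, 0]
    - [-7.5, 0.2, 0, 0, 0, 0]
  hand: 0.5

```text
t: 4.05
ee_pos: [0.5055, -0.1889, 0.0699]
orientation: [[1.0, 0.002, 0.024], [-0.024, -0.003, 1.0], [0.002, -1.0, -0.003]]
ft_force: [1.8, -4.1, 3.5]
gripper_width: 0.0088
```

Emit:
servo_tool:
  motion:
    - [-1.5, 0, 0, 0, 0, 0]
    - [-3, 0.1, 0, 0, 0, 0]
    - [-4.5, 0.1, 0, 0, 0, 0]
    - [-6, 0.1, 0, 0, 0, 0]
    - [-7, 0.2, 0, 0, 0, 0]
    - [-8, 0.2, 0, 0, 0, 0]
    - [-8.5, 0.2, 0, 0, 0, 0]
    - [-8.5, 0.2, 0, 0, 0, 0]

```text
t: 4.85
ee_pos: [0.4197, -0.1879, 0.0698]
orientation: [[1.0, -0.0, 0.025], [-0.025, -0.005, 1.0], [-0.0, -1.0, -0.005]]
ft_force: [-1.0, -6.3, 4.5]
gripper_width: 0.0089
```

```bash
python3 - <<'E'
from h import *
s,c=snap('scene','s3.png');i=cv2.imread('pics/s3.png');cv2.imwrite('pics/s3.png',cv2.resize(i[60:310,80:340],None,fx=2.4,fy=2.4))
E
```

```text
(no output)
```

View pics/s3.png

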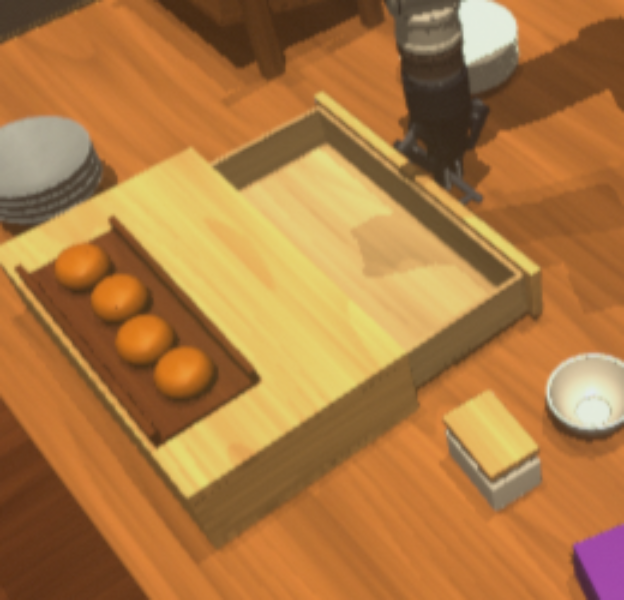

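Emit:
servo_tool:
  motion:
    - [0, 0, 0, 0, 0, 0]
    - [0, 0, 0, 0, 0, 0]
    - [0, 0, 0, 0, 0, 0]
    - [0, 0, 3, 0, 0, 0]
    - [0, 0, 8, 0, 0, 0]
    - [0, 5, 13, 0, 0, 8]
    - [0, 10, 18, 0, 0, 16]
    - [0, 15, 23, 0, 0, 24]
    - [0, 20, 28, 0, 0, 32]
    - [0, 25, 30, 0, 0, 40]
    - [0, 30, 30, 0, 0, 48]
    - [0, 35, 30, 0, 0, 56]
    - [1, 40, 30, 0, 0, 64]
    - [2, 44, 30, 0, 0, 72]
    - [3, 47, 30, 0, 0, 80]
    - [3, 47, 30, 0, 0, 88]
    - [3, 47, 30, 0, 0, 91.3]
    - [3, 47, 30, 0, 0, 91.3]
    - [3, 47, 30, 0, 0, 91.3]
  hand: 2.6

```text
t: 6.8
ee_pos: [0.4505, 0.284, 0.3687]
orientation: [[0.002, -0.001, -1.0], [1.0, -0.001, 0.002], [-0.001, -1.0, 0.001]]
ft_force: [-0.2, -0.4, 0.0]
gripper_width: 0.0257
```

```bash
python3 - <<'E'
from h import *
import pickle
s,c=snap('wrist','w3.png'); P=cam(c,s); pickle.dump(P,open('w3.pkl','wb'));print(s['ee_pos'],s['orientation'],s['joint_pos'],s['ft_force'])
s,c=snap('top','t3.png')
E
```

```text
[0.45053535 0.28404795 0.36873611] [[ 0.00159795 -0.00131998 -0.99999785]
 [ 0.99999821 -0.00100828  0.00159928]
 [-0.00101039 -0.99999862  0.00131837]] [ 3.22346106e+01  1.69365993e+01  2.14876246e+01  9.46458120e+01
 -8.52637522e-03  3.23262117e+01] [-0.15994847 -0.4379832   0.01547494]
```

View pics/w3.png

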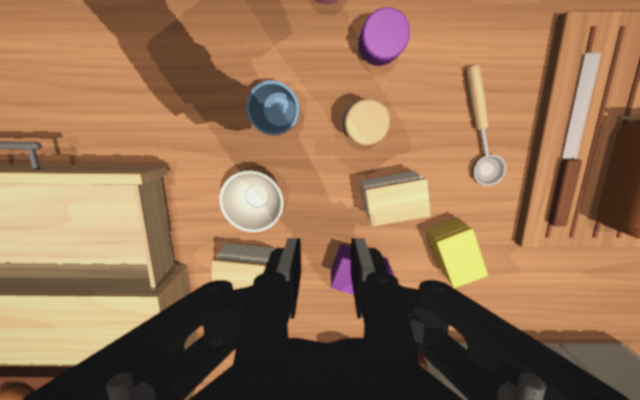

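View pics/t3.png

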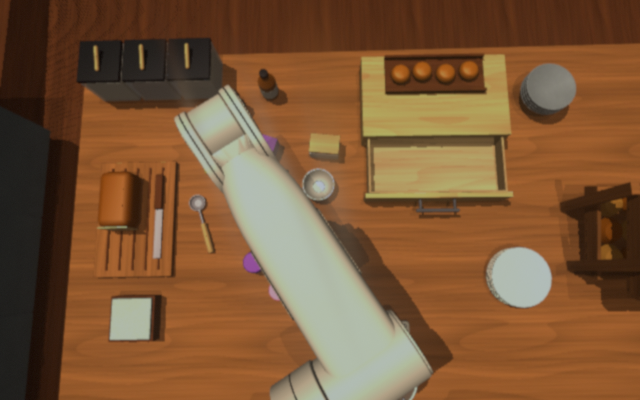

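```bash
python3 - <<'E'
import cv2
i=cv2.imread('pics/w3.png');cv2.imwrite('pics/w3c.png',cv2.resize(i[80:240,330:450],None,fx=5,fy=5,interpolation=2)[:,:])
i=cv2.resize(i[80:240,330:450],None,fx=3.75,fy=3.75,interpolation=2);cv2.imwrite('pics/w3c.png',i)
E
```

```text
(no output)
```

View pics/w3c.png

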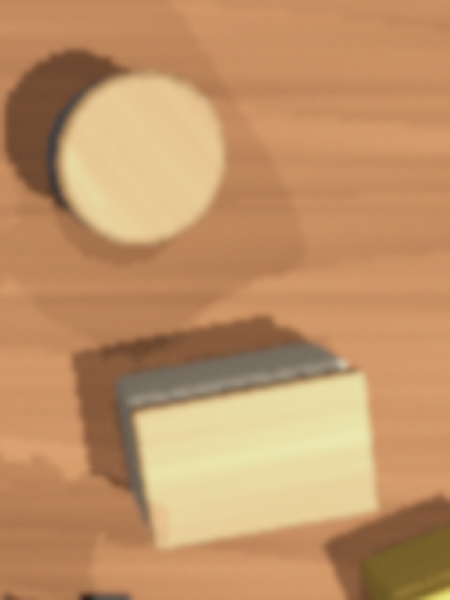

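```bash
python3 - <<'E'
from h import *
import pickle
np.set_printoptions(precision=4,suppress=True)
P=pickle.load(open('w3.pkl','rb'));S=pickle.load(open('scene.pkl','rb'));T=pickle.load(open('top.pkl','rb'))
for z in(.06,.068):
  a=px2w(P,367.3,122.1,z);print(z,'crock',a,'r',abs(px2w(P,367.3+22.1,122.1,z)-a)[1]); 
  for nm,Q,q in (('B',P,[(330+x/3.75,80+y/3.75) for x,y in [(135,408),(365,370),(378,510),(157,548)]]),('A',S,[(250+x/4,180+y/4) for x,y in [(62,220),(132,172),(217,268),(148,315)]]),('Atop',T,[(180+x/3,110+y/3) for x,y in [(393,70),(479,77),(475,131),(388,125)]]),('Btop',T,[(180+x/3,110+y/3) for x,y in [(145,208),(233,192),(243,248),(155,264)]])):
    c=np.array([px2w(Q,u,v,z) for u,v in q]);print(nm,c.mean(0), np.round([np.linalg.norm(c[i]-c[i-1]) for i in range(4)],3), [round(float(np.degrees(np.arctan2(*(c[i]-c[i-1])[[1,0]]))),1) for i in range(4)])
print('crock top',px2w(T,180+241/3,110+342/3,.068))
E
```

```text
0.06 crock [0.3894 0.3426 0.06  ] r 0.03098627595260317
B [0.5074 0.3948 0.06  ] [0.061 0.091 0.059 0.091] [-169.3, 99.7, 10.5, -79.6]
A [0.6313 0.1446 0.06  ] [0.089 0.055 0.091 0.052] [-93.8, 178.2, 84.3, -3.9]
Atop [0.6367 0.1445 0.06  ] [0.059 0.089 0.058 0.09 ] [-5.7, -96.2, 174.6, 84.6]
Btop [0.5082 0.3906 0.06  ] [0.059 0.091 0.059 0.09 ] [11.1, -80.7, -169.6, 99.3]
0.068 crock [0.3892 0.3415 0.068 ] r 0.030408786099509755
B [0.505  0.3927 0.068 ] [0.059 0.09  0.058 0.089] [-169.3, 99.7, 10.5, -79.6]
A [0.6343 0.1492 0.068 ] [0.088 0.054 0.09  0.051] [-93.8, 178.2, 84.3, -3.9]
Atop [0.6343 0.1444 0.068 ] [0.059 0.089 0.057 0.089] [-5.7, -96.2, 174.6, 84.6]
Btop [0.5066 0.389  0.068 ] [0.059 0.091 0.059 0.09 ] [11.1, -80.7, -169.6, 99.3]
crock top [0.39   0.3404 0.068 ]
```

Emit:
servo_tool:
  motion:
    - [-3, 3, -4, 0, 0, 0]
    - [-6.1, 5.7, -9, 0, 0, 0]
    - [-6.1, 5.7, -14, 0, 0, 0]
    - [-6.1, 5.7, -19, 0, 0, 0]
    - [-6.1, 5.7, -23, 0, 0, 0]
    - [-6.1, 5.7, -25.5, 0, 0, 0]
    - [-6.1, 5.7, -26.5, 0, 0, 0]
    - [-6.1, 5.7, -27, 0, 0, 0]
    - [-6.1, 5.7, -27.4, 0, 0, 0]
    - [-6.1, 5.7, -27.8, 0, 0, 0]
    - [-6.1, 5.7, -28.2, 0, 0, 0]
  hand: 0

```text
t: 8.0
ee_pos: [0.3912, 0.3422, 0.0888]
orientation: [[0.001, 0.003, -1.0], [1.0, 0.002, 0.001], [0.002, -1.0, -0.003]]
ft_force: [-0.0, 1.1, 4.9]
gripper_width: -0.0
```

Emit:
servo_tool:
  motion:
    - [0, 0, -0.3, 0, 0, 0]
    - [0, 0, -0.5, 0, 0, 0]
    - [0, 0, -0.7, 0, 0, 0]
    - [0, 0, -0.8, 0, 0, 0]
    - [0, 0, -0.8, 0, 0, 0]

```text
t: 8.5
ee_pos: [0.3911, 0.3421, 0.08]
orientation: [[0.001, 0.003, -1.0], [1.0, 0.002, 0.001], [0.002, -1.0, -0.003]]
ft_force: [1.7, 0.4, 5.4]
gripper_width: 0.0003
```

Emit:
servo_tool:
  motion:
    - [0, 0, -0.2, 0, 0, 0]
    - [0, 0, -0.4, 0, 0, 0]
    - [0, 0, -0.4, 0, 0, 0]

```text
t: 8.8
ee_pos: [0.3913, 0.3423, 0.0798]
orientation: [[0.001, 0.004, -1.0], [1.0, 0.003, 0.001], [0.003, -1.0, -0.004]]
ft_force: [-3.9, -5.6, 29.1]
gripper_width: 0.0002
```

Emit:
servo_tool:
  motion:
    - [0, 0, 2, 0, 0, 0]
    - [0, 0, 4.5, 0, 0, 0]
    - [4, 1.7, 5, 0, 0, 0]
    - [8, 3.4, 5, 0, 0, 0]
    - [11.6, 5, 5, 0, 0, 0]
    - [11.6, 5, 4, 0, 0, 0]
    - [11.6, 5, 3, 0, 0, 0]
    - [11.6, 5, 2.2, 0, 0, 0]
    - [11.6, 5, 1.8, 0, 0, 0]
    - [11.6, 5, 1.4, 0, 0, 0]
    - [11.6, 5, 1.0, 0, 0, 0]
    - [11.6, 5, 0.7, 0, 0, 0]
    - [11.6, 5, 0.4, 0, 0, 0]
    - [11.6, 5, 0.4, 0, 0, 0]

```text
t: 10.2
ee_pos: [0.506, 0.3915, 0.0801]
orientation: [[0.0, 0.001, -1.0], [1.0, 0.001, 0.0], [0.001, -1.0, -0.001]]
ft_force: [-2.2, -3.0, 6.0]
gripper_width: -0.0
```

Emit:
servo_tool:
  motion:
    - [0, 0, -0.2, 0, 0, 0]
    - [0, 0, -0.4, 0, 0, 0]
    - [0, 0, -0.4, 0, 0, 0]

```text
t: 10.5
ee_pos: [0.5061, 0.3916, 0.0799]
orientation: [[0.0, 0.002, -1.0], [1.0, 0.002, 0.0], [0.002, -1.0, -0.002]]
ft_force: [-8.8, -6.1, 22.6]
gripper_width: 0.0003
```

Emit:
servo_tool:
  motion:
    - [0, 0, 2, 0, 0, 0]
    - [0, 0, 5, 0, 0, 0]
    - [2.1, -4, 6, 0, 0, 0]
    - [4.2, -8, 6, 0, 0, 0]
    - [6.3, -12, 6, 0, 0, 0]
    - [8.4, -16, 6, 0, 0, 0]
    - [10.5, -20, 6, 0, 0, 0]
    - [12.8, -24.5, 5, 0, 0, 0]
    - [12.8, -24.5, 4, 0, 0, 0]
    - [12.8, -24.5, 3, 0, 0, 0]
    - [12.8, -24.5, 2.2, 0, 0, 0]
    - [12.8, -24.5, 1.8, 0, 0, 0]
    - [12.8, -24.5, 1.4, 0, 0, 0]
    - [12.8, -24.5, 1.0, 0, 0, 0]
    - [12.8, -24.5, 0.7, 0, 0, 0]
    - [12.8, -24.5, 0.4, 0, 0, 0]
    - [12.8, -24.5, 0.2, 0, 0, 0]
    - [12.8, -24.5, 0, 0, 0, 0]
    - [12.8, -24.5, 0, 0, 0, 0]

```text
t: 12.4
ee_pos: [0.634, 0.1473, 0.0799]
orientation: [[-0.0, 0.003, -1.0], [1.0, 0.002, -0.0], [0.002, -1.0, -0.003]]
ft_force: [-11.2, 0.8, 22.6]
gripper_width: 0.0001
```

Emit:
servo_tool:
  motion:
    - [0, 0, 3, 0, 0, 0]
    - [0, 0, 8, 0, 0, 0]
    - [-4, -3, 13, 0, 0, 0]
    - [-8, -6, 18, 0, 0, 0]
    - [-12, -9, 22, 0, 0, 0]
    - [-16, -11, 25, 0, 0, 0]
    - [-20, -11, 25, 0, 0, 0]
    - [-20, -11, 25, 0, 0, 0]
  hand: 8.5

```text
t: 13.2
ee_pos: [0.4331, 0.0353, 0.3268]
orientation: [[0.001, 0.004, -1.0], [1.0, -0.0, 0.001], [-0.0, -1.0, -0.004]]
ft_force: [1.1, -0.2, 0.5]
gripper_width: 0.0853
```

```bash
python3 - <<'E'
from h import *
s,c=snap('top','t4.png');i=cv2.imread('pics/t4.png');cv2.imwrite('pics/t4c.png',cv2.resize(i[110:310,180:380],None,fx=3,fy=3,interpolation=3))
s,c=snap('scene','s4.png');i=cv2.imread('pics/s4.png');cv2.imwrite('pics/s4c.png',cv2.resize(i[180:330,250:450],None,fx=4,fy=4,interpolation=3))
E
```

```text
(no output)
```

View pics/t4c.png

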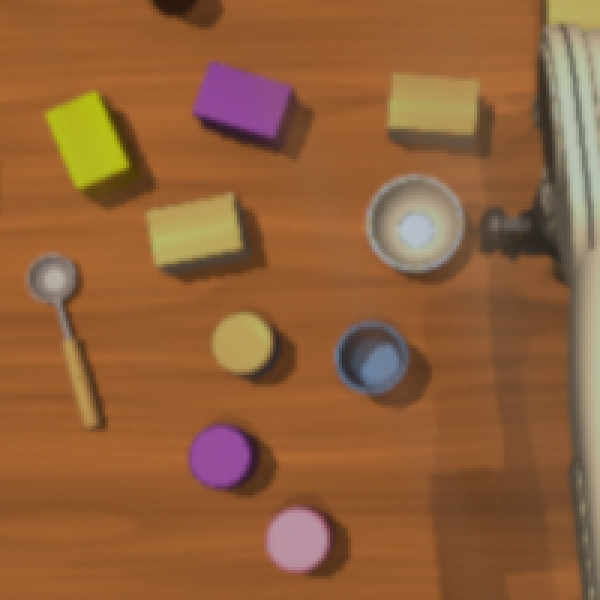

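View pics/s4c.png

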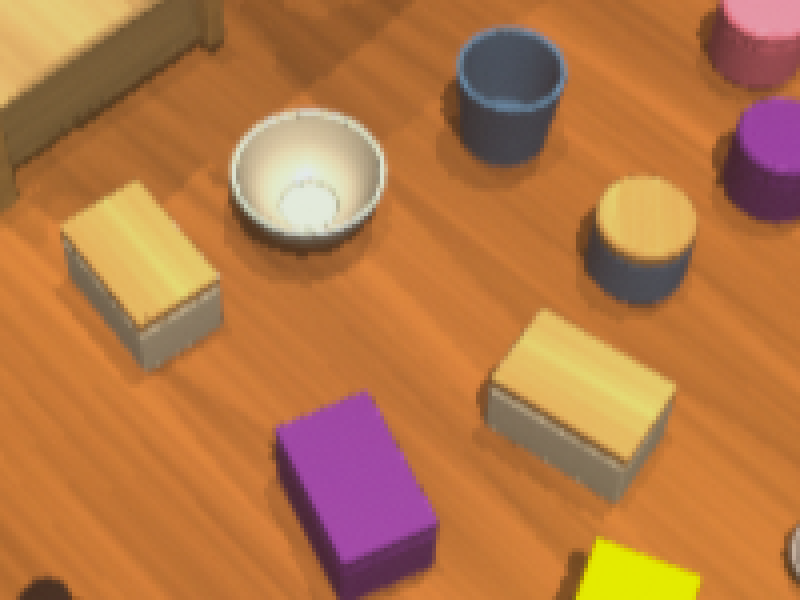

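```bash
python3 - <<'E'
from h import *
import pickle
np.set_printoptions(precision=4,suppress=True)
S=pickle.load(open('scene.pkl','rb'));T=pickle.load(open('top.pkl','rb'))
z=.058
for nm,Q,q in (('A',S,[(250+x/4,180+y/4) for x,y in [(62,232),(137,182),(219,280),(148,326)]]),('B',S,[(250+x/4,180+y/4) for x,y in [(491,382),(546,310),(675,386),(627,461)]]),('Atop',T,[(180+x/3,110+y/3) for x,y in [(393,74),(480,80),(476,135),(388,130)]]),('Btop',T,[(180+x/3,110+y/3) for x,y in [(147,210),(235,195),(243,252),(153,266)]])):
    c=np.array([px2w(Q,u,v,z) for u,v in q]);print(nm,c.mean(0), np.round([np.linalg.norm(c[i]-c[i-1]) for i in range(4)],3), [round(float(np.degrees(np.arctan2(*(c[i]-c[i-1])[[1,0]]))),1) for i in range(4)])
print('crock top',px2w(T,180+243/3,110+344/3,z),px2w(S,250+646/4,180+218/4,z))
E
```

```text
A [0.635  0.1505 0.058 ] [0.088 0.058 0.09  0.052] [-93.4, 177.2, 82.9, -5.5]
B [0.5087 0.3941 0.058 ] [0.088 0.06  0.086 0.057] [-78.2, -169.9, 100.2, 11.8]
Atop [0.633  0.1441 0.058 ] [0.06  0.09  0.059 0.091] [-5.6, -95.5, 174.6, 85.3]
Btop [0.5058 0.3905 0.058 ] [0.059 0.091 0.06  0.092] [7.2, -81.3, -171.7, 97.8]
crock top [0.389  0.3401 0.058 ] [0.3939 0.3444 0.058 ]
```

Emit:
servo_tool:
  motion:
    - [-1, 5, 0, 0, 0, 0]
    - [-2, 10, 0, 0, 0, 0]
    - [-3, 15, -2, 0, 0, 0]
    - [-3, 20, -5, 0, 0, 0]
    - [-4, 25, -9, 0, 0, 0]
    - [-4.4, 30.5, -13, 0, 0, 0]
    - [-4.4, 30.5, -18, 0, 0, 0]
    - [-4.4, 30.5, -21, 0, 0, 0]
    - [-4.4, 30.5, -24, 0, 0, 0]
    - [-4.4, 30.5, -26, 0, 0, 0]
    - [-4.4, 30.5, -28, 0, 0, 0]
    - [-4.4, 30.5, -29.5, 0, 0, 0]
    - [-4.4, 30.5, -29.5, 0, 0, 0]

```text
t: 14.6
ee_pos: [0.3889, 0.3405, 0.0271]
orientation: [[0.0, -0.003, -1.0], [1.0, -0.003, 0.0], [-0.003, -1.0, 0.003]]
ft_force: [-0.9, 0.8, 0.2]
gripper_width: 0.0852
```

```bash
python3 - <<'E'
from h import *
s,c=snap('wrist','w5.png');print(s['ee_pos'])
E
```

```text
[0.38890823 0.34050661 0.02710488]
```

View pics/w5.png

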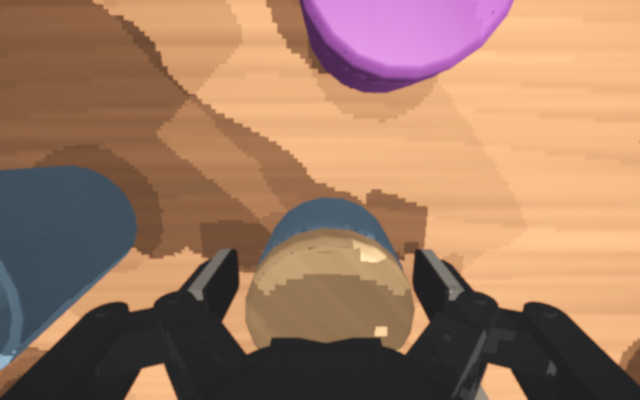

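Emit:
servo_tool:
  motion:
    - [0, 0, 0.3, 0, 0, 0]
    - [0, 0, 0.3, 0, 0, 0]
    - [0, 0, 0.3, 0, 0, 0]
    - [0, 0, 0.3, 0, 0, 0]
    - [0, 0, 0.3, 0, 0, 0]
    - [0, 0, 0.3, 0, 0, 0]
    - [0, 0, 0.3, 0, 0, 0]
    - [0, 0, 1, 0, 0, 0]
    - [0, 0, 3, 0, 0, 0]
    - [0, 0, 5, 0, 0, 0]
  hand: 5.6

```text
t: 15.65
ee_pos: [0.3889, 0.3404, 0.0801]
orientation: [[0.0, -0.002, -1.0], [1.0, -0.002, 0.0], [-0.002, -1.0, 0.002]]
ft_force: [-0.6, -0.3, -2.7]
gripper_width: 0.0629
```

Emit:
servo_tool:
  motion:
    - [0, 0, 4, 0, 0, 0]
    - [0, -3, 8, 0, 0, 0]
    - [1.3, -7, 12, 0, 0, 0]
    - [2.3, -11, 14, 0, 0, 0]
    - [3.4, -15, 14, 0, 0, 0]
    - [4.4, -19, 14, 0, 0, 0]
    - [5.6, -23.5, 14, 0, 0, 0]
    - [6.9, -28, 14, 0, 0, 0]
    - [8.1, -32.5, 14, 0, 0, 0]
    - [9.3, -37, 14, 0, 0, 0]
    - [10.6, -41.5, 14, 0, 0, 0]
    - [11.8, -46, 14, 0, 0, -1.3]
    - [13, -50.5, 14, 0, 0, -1.3]
    - [14.2, -55, 14, 0, 0, -1.3]
    - [15.5, -59.5, 14, 0, 0, -1.3]
    - [16.5, -63.5, 14, 0, 0, -1.3]
    - [16.9, -65.8, 13, 0, 0, -1.3]
    - [16.9, -65.8, 10, 0, 0, -1.3]
    - [16.9, -65.8, 8, 0, 0, -1.3]

```text
t: 17.55
ee_pos: [0.5576, -0.3174, 0.1577]
orientation: [[0.025, -0.003, -1.0], [1.0, 0.002, 0.025], [0.002, -1.0, 0.003]]
ft_force: [-1.2, 0.4, -3.0]
gripper_width: 0.0621
```

```bash
python3 - <<'E'
from h import *
s,c=snap('wrist','w6.png');print(s['ee_pos'],s['gripper_width'],s['joint_pos'])
s,c=snap('scene','s6.png');i=cv2.imread('pics/s6.png');cv2.imwrite('pics/s6.png',cv2.resize(i[60:310,80:340],None,fx=2.4,fy=2.4))
E
```

```text
[ 0.55759813 -0.31739114  0.1577061 ] 0.062097368185751955 [-2.96554713e+01  3.29675556e+01  1.48721514e+01  7.21081653e+01
  1.47054204e-02 -2.82092589e+01]
```

View pics/w6.png

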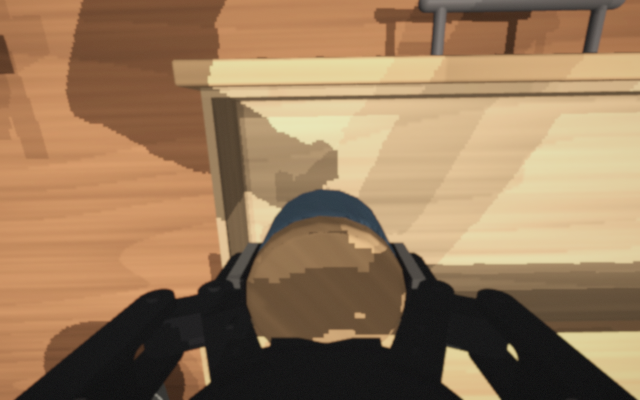

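View pics/s6.png

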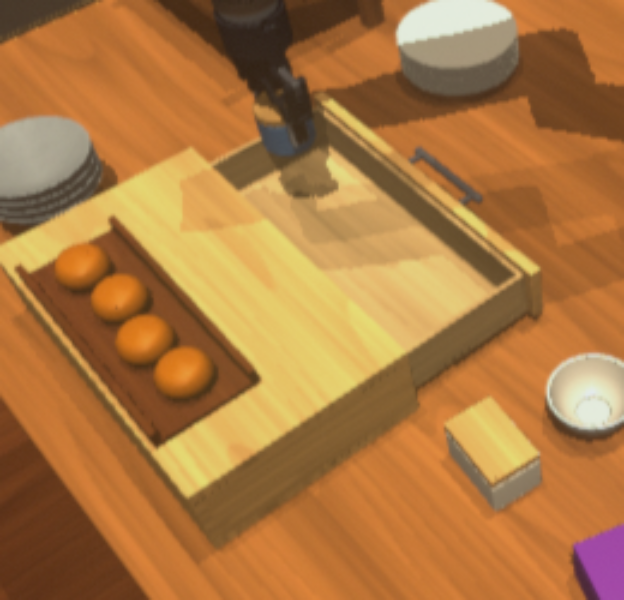

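```bash
python3 - <<'E'
from h import *
np.set_printoptions(precision=4,suppress=True)
s=state();c=capture('wrist');P=cam(c,s)
for n,u,v,z in [('floor corner',236,100,.022),('wall top corner',213,92,.078),('face front left top corner',173,62,.087),('top edge of carcass',450,332,.1),('handleR',420,3,.062),('handleL',620,3,.062),('wall top 2',222,200,.078)]: print(n,px2w(P,u,v,z))
E
```

```text
floor corner [ 0.471  -0.3855  0.022 ]
wall top corner [ 0.4694 -0.3838  0.078 ]
face front left top corner [ 0.4531 -0.402   0.087 ]
top edge of carcass [ 0.6349 -0.2285  0.1   ]
handleR [ 0.4179 -0.2514  0.062 ]
handleL [ 0.4207 -0.1239  0.062 ]
wall top 2 [ 0.54   -0.3864  0.078 ]
```

Emit:
servo_tool:
  motion:
    - [0, 0, -4, 0, 0, 0]
    - [0, 0, -7, 0, 0, 0]
    - [0, 0, -9, 0, 0, 0]
    - [0, 0, -9.8, 0, 0, 0]
    - [0, 0, -10.2, 0, 0, 0]
    - [0, 0, -10.4, 0, 0, 0]
    - [0, 0, -10.4, 0, 0, 0]

```text
t: 18.4
ee_pos: [0.5599, -0.3172, 0.0579]
orientation: [[0.023, 0.002, -1.0], [1.0, -0.001, 0.023], [-0.001, -1.0, -0.002]]
ft_force: [-0.8, -0.1, -2.5]
gripper_width: 0.0625
```

Emit:
servo_tool:
  motion:
    - [0, 0, -0.15, 0, 0, 0]
    - [0, 0, -0.3, 0, 0, 0]
    - [0, 0, -0.3, 0, 0, 0]
    - [0, 0, -0.3, 0, 0, 0]

```text
t: 18.8
ee_pos: [0.5612, -0.3173, 0.057]
orientation: [[0.023, 0.006, -1.0], [1.0, -0.002, 0.023], [-0.002, -1.0, -0.006]]
ft_force: [-0.1, 0.3, 7.8]
gripper_width: 0.0628
```

Emit:
servo_tool:
  motion:
    - [0, 0, 0, 0, 0, 0]
    - [0, 0, 0, 0, 0, 0]
    - [0, 0, 0, 0, 0, 0]
    - [0, 0, 2, 0, 0, 0]
    - [0, 0, 5, 0, 0, 0]
    - [0, 0, 9, 0, 0, 0]
    - [0, 3, 13, 0, 0, 8]
    - [0, 7, 17, 0, 0, 16]
    - [1, 11, 19, 0, 0, 24]
    - [2, 15, 19, 0, 0, 32]
    - [3, 19, 19, 0, 0, 40]
    - [4, 23, 19, 0, 0, 48]
    - [5, 28, 19, 0, 0, 56]
    - [6, 33, 19, 0, 0, 64]
    - [7, 38, 19, 0, 0, 72]
    - [7.5, 43, 19, 0, 0, 80]
    - [7.5, 46.3, 18, 0, 0, 86.3]
    - [7.5, 46.3, 14, 0, 0, 86.3]
    - [7.5, 46.3, 14, 0, 0, 86.3]
  hand: 7.5

```text
t: 20.7
ee_pos: [0.63, 0.147, 0.1868]
orientation: [[-0.996, -0.012, -0.085], [0.085, -0.003, -0.996], [0.012, -1.0, 0.004]]
ft_force: [-0.9, -0.7, -1.9]
gripper_width: 0.0751
```

```bash
python3 - <<'E'
from h import *
s,c=snap('wrist','w7.png');print(s['ee_pos'],s['gripper_width'],s['joint_pos'])
s,c=snap('scene','s7.png');i=cv2.imread('pics/s7.png');cv2.imwrite('pics/s7.png',cv2.resize(i[60:310,80:340],None,fx=2.4,fy=2.4))
E
```

```text
[0.62996379 0.14700841 0.18680393] 0.07509495762226631 [ 1.31430956e+01  3.30987431e+01  1.94957862e+01  7.71145307e+01
 -1.75082685e-02 -7.19769168e+01]
```

View pics/w7.png

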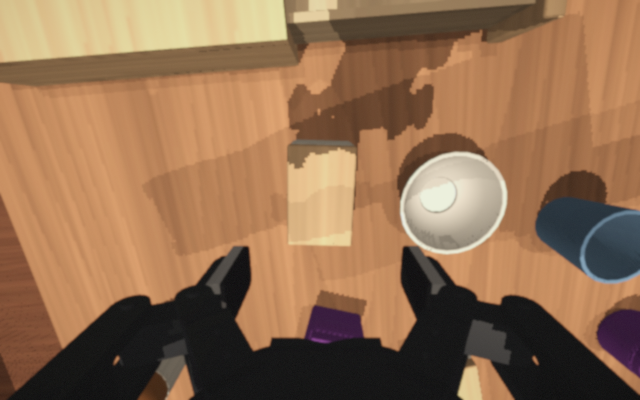

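View pics/s7.png

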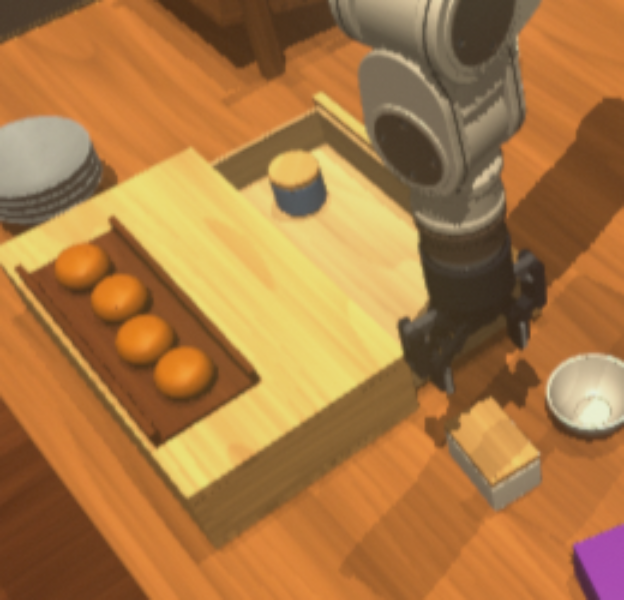

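```bash
python3 - <<'E'
from h import *
np.set_printoptions(precision=4,suppress=True)
s=state();c=capture('wrist');P=cam(c,s);print(s['ee_pos'],s['orientation'][:,0])
q=[(288,146),(356,147),(352,246),(289,245)]
c=np.array([px2w(P,u,v,.058) for u,v in q]);print(c.mean(0), np.round([np.linalg.norm(c[i]-c[i-1]) for i in range(4)],3), [round(float(np.degrees(np.arctan2(*(c[i]-c[i-1])[[1,0]]))),1) for i in range(4)])
b=np.array([px2w(P,u,v,.045) for u,v in [(401,206),(507,196),(452,153),(452,252)]]);print(b)
E
```

```text
[0.6331 0.1458 0.1924] [-0.9961  0.088   0.0033]
[0.6367 0.1466 0.058 ] [0.092 0.058 0.092 0.059] [-96.4, 174.1, 84.3, -6.1]
[[0.5625 0.1644 0.045 ]
 [0.4628 0.1634 0.045 ]
 [0.5157 0.1184 0.045 ]
 [0.5127 0.2169 0.045 ]]
```

Emit:
servo_tool:
  motion:
    - [0.2, 0, -4, 0, 0, 0]
    - [0.2, 0, -8, 0, 0, 0]
    - [0.2, 0, -11, 0, 0, 0]
    - [0.2, 0, -13, 0, 0, 0]
    - [0.2, 0, -14.5, 0, 0, 0]
    - [0.2, 0, -15.5, 0, 0, 0]
    - [0.2, 0, -16, 0, 0, 0]
    - [0.2, 0, -16.3, 0, 0, 0]
    - [0.2, 0, -16.3, 0, 0, 0]

```text
t: 21.75
ee_pos: [0.6367, 0.1461, 0.0312]
orientation: [[-0.996, 0.001, -0.088], [0.088, 0.0, -0.996], [-0.001, -1.0, -0.0]]
ft_force: [-0.1, 0.5, 0.3]
gripper_width: 0.0749
```

Emit:
servo_tool:
  motion:
    - [0, 0, 0, 0, 0, 0]
    - [0, 0, 0, 0, 0, 0]
    - [0, 0, 0, 0, 0, 0]
    - [0, 0, 0, 0, 0, 0]
    - [0, 0, 0, 0, 0, 0]
    - [0, 0, 0.5, 0, 0, 0]
    - [0, 0, 2, 0, 0, 0]
    - [0, 0, 4, 0, 0, 0]
  hand: 5.2

```text
t: 22.55
ee_pos: [0.6345, 0.146, 0.0693]
orientation: [[-0.996, -0.004, -0.088], [0.088, -0.001, -0.996], [0.004, -1.0, 0.001]]
ft_force: [0.1, 0.2, -2.1]
gripper_width: 0.059
```

Emit:
servo_tool:
  motion:
    - [0, 0, 4, 0, 0, 0]
    - [0, 0, 8, 0, 0, 0]
    - [0, 0, 12, 0, 0, -6]
    - [-1, -2, 15, 0, 0, -14]
    - [-2, -5, 15, 0, 0, -22]
    - [-3, -8, 15, 0, 0, -30]
    - [-4, -12, 15, 0, 0, -38]
    - [-5, -16, 15, 0, 0, -46]
    - [-6, -20, 15, 0, 0, -54]
    - [-7, -24, 15, 0, 0, -62]
    - [-7.6, -28, 15, 0, 0, -70]
    - [-7.6, -31, 15, 0, 0, -78]
    - [-7.6, -33.1, 14, 0, 0, -86.3]
    - [-7.6, -33.1, 11, 0, 0, -86.3]
    - [-7.6, -33.1, 8, 0, 0, -86.3]
    - [-7.6, -33.1, 8, 0, 0, -86.3]

```text
t: 24.15
ee_pos: [0.5563, -0.184, 0.146]
orientation: [[0.024, -0.01, -1.0], [1.0, 0.003, 0.024], [0.003, -1.0, 0.01]]
ft_force: [-0.9, 0.9, -3.2]
gripper_width: 0.0592
```

```bash
python3 - <<'E'
from h import *
s,c=snap('wrist','w8.png');print(s['ee_pos'],s['gripper_width'])
s,c=snap('scene','s8.png');i=cv2.imread('pics/s8.png');cv2.imwrite('pics/s8.png',cv2.resize(i[60:310,80:440],None,fx=2.2,fy=2.2))
E
```

```text
[ 0.55633577 -0.18396857  0.14601086] 0.059235240421298595
```

View pics/w8.png

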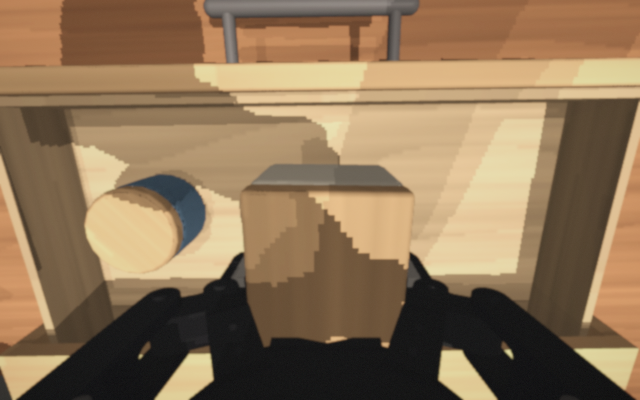

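View pics/s8.png

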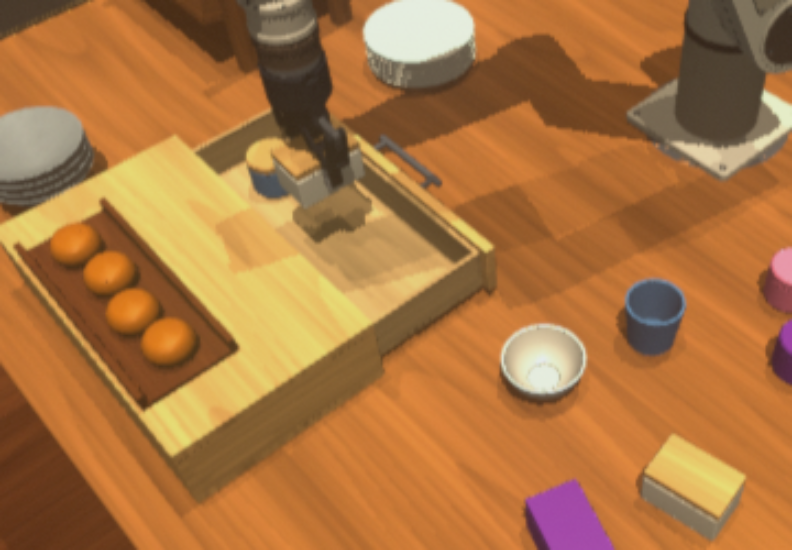

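Emit:
servo_tool:
  motion:
    - [0, 0, -3, 0, 0, 0]
    - [0, 0, -6, 0, 0, 0]
    - [0, 0, -7.5, 0, 0, 0]
    - [0, 0, -8.5, 0, 0, 0]
    - [0, 0, -9.2, 0, 0, 0]
    - [0, 0, -9.5, 0, 0, 0]
    - [0, 0, -9.7, 0, 0, 0]
    - [0, 0, -9.7, 0, 0, 0]
    - [0, 0, -9.7, 0, 0, 0]

```text
t: 25.15
ee_pos: [0.5605, -0.1849, 0.054]
orientation: [[0.023, 0.001, -1.0], [1.0, -0.0, 0.023], [-0.0, -1.0, -0.001]]
ft_force: [-0.3, 0.4, -3.1]
gripper_width: 0.0588
```

Emit:
servo_tool:
  motion:
    - [0, 0, -0.1, 0, 0, 0]
    - [0, 0, -0.2, 0, 0, 0]
    - [0, 0, -0.2, 0, 0, 0]
    - [0, 0, -0.2, 0, 0, 0]

```text
t: 25.55
ee_pos: [0.5615, -0.185, 0.0536]
orientation: [[0.023, 0.004, -1.0], [1.0, -0.001, 0.023], [-0.0, -1.0, -0.004]]
ft_force: [-0.8, 0.1, 7.5]
gripper_width: 0.059
```

Emit:
servo_tool:
  motion:
    - [0, 0, 0, 0, 0, 0]
    - [0, 0, 0, 0, 0, 0]
    - [0, 0, 0, 0, 0, 0]
    - [0, 0, 2, 0, 0, 0]
    - [0, 0, 5, 0, 0, 0]
    - [0, 0, 9, 0, 0, 0]
    - [0, 3, 13, 0, 0, -8]
    - [0, 7, 16, 0, 0, -16]
    - [0, 12, 18, 0, 0, -24]
    - [-1, 17, 18, 0, 0, -32]
    - [-2, 22, 18, 0, 0, -40]
    - [-3, 27, 18, 0, 0, -48]
    - [-4, 32, 18, 0, 0, -56]
    - [-5, 37, 18, 0, 0, -64]
    - [-5.3, 42, 18, 0, 0, -72]
    - [-5.3, 47, 18, 0, 0, -78.7]
    - [-5.3, 52, 17, 0, 0, -78.7]
    - [-5.3, 57.7, 15, 0, 0, -78.7]
    - [-5.3, 57.7, 14, 0, 0, -78.7]
    - [-5.3, 57.7, 14, 0, 0, -78.7]
  hand: 7.5

```text
t: 27.55
ee_pos: [0.5044, 0.3963, 0.1864]
orientation: [[0.984, -0.005, -0.179], [0.179, -0.002, 0.984], [-0.006, -1.0, -0.001]]
ft_force: [-0.8, -0.8, -0.7]
gripper_width: 0.0748
```

Emit:
servo_tool:
  motion:
    - [0, 0, 0, 0, 0, 0]
    - [0, 0, 0, 0, 0, 0]

```text
t: 27.75
ee_pos: [0.5072, 0.3915, 0.1917]
orientation: [[0.985, 0.0, -0.172], [0.172, -0.0, 0.985], [0.0, -1.0, -0.0]]
ft_force: [-0.1, -0.2, -0.3]
gripper_width: 0.0753
```

```bash
python3 - <<'E'
from h import *
import pickle
s,c=snap('wrist','w9.png');print(s['ee_pos'],s['orientation'],s['gripper_width'],s['joint_pos']);pickle.dump(cam(c,s),open('w9.pkl','wb'))
s,c=snap('scene','s9.png');i=cv2.imread('pics/s9.png');cv2.imwrite('pics/s9.png',cv2.resize(i[60:310,80:440],None,fx=2.2,fy=2.2))
E
```

```text
[0.5072119  0.39147528 0.1916514 ] [[ 9.85022461e-01  1.69882077e-04 -1.72425989e-01]
 [ 1.72426035e-01 -3.07314499e-04  9.85022420e-01]
 [ 1.14348648e-04 -9.99999938e-01 -3.32003777e-04]] 0.07526480163468309 [ 3.76703430e+01  3.16484019e+01  1.77742863e+01  7.61289404e+01
 -1.98856238e-02  1.17741441e+02]
```

View pics/w9.png

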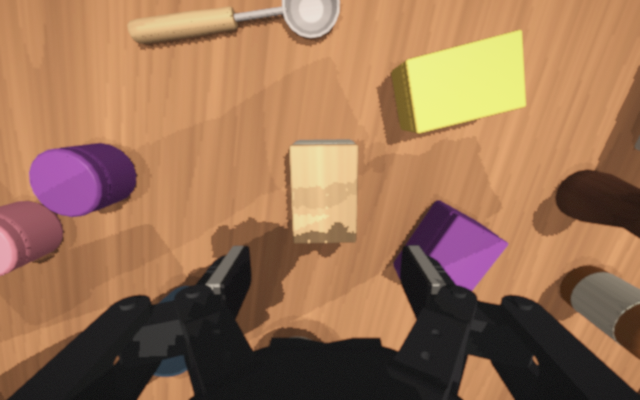

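View pics/s9.png

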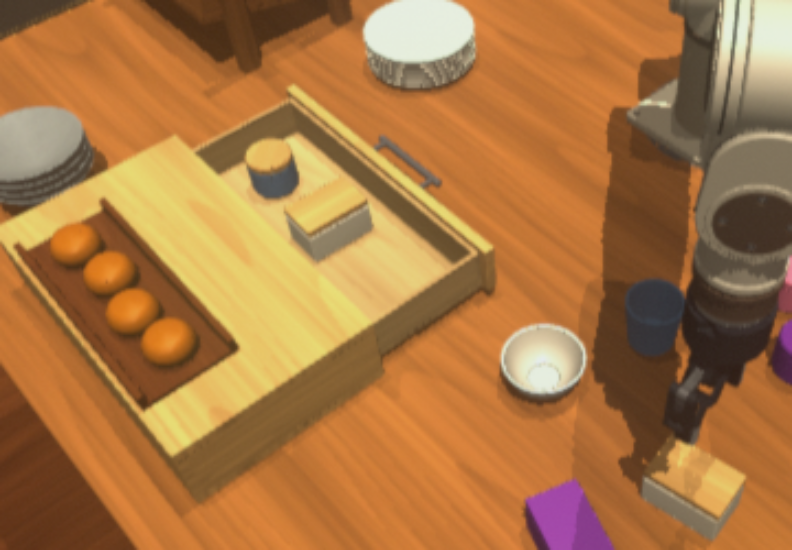

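```bash
python3 - <<'E'
from h import *
import pickle
np.set_printoptions(precision=4,suppress=True)
P=pickle.load(open('w9.pkl','rb'))
R=np.array([[.985,.172],[-.172,.985]])
c=np.array([px2w(P,u,v,.058) for u,v in [(290,147),(358,146),(357,243),(292,242)]]);print(c.mean(0), np.round([np.linalg.norm(c[i]-c[i-1]) for i in range(4)],3), [round(float(np.degrees(np.arctan2(*(c[i]-c[i-1])[[1,0]]))),1) for i in range(4)])
for u,v in [(440,203),(507,243),(398,264)]:
  a=px2w(P,u,v,.055); print(a,R@(a[:2]-[.507,.392]))
E
```

```text
[0.5063 0.3919 0.058 ] [0.088 0.058 0.089 0.061] [99.3, 10.8, -78.9, -171.0]
[0.6108 0.4034 0.055 ] [ 0.1043 -0.0066]
[0.6841 0.3763 0.055 ] [ 0.1717 -0.0459]
[0.5881 0.3371 0.055 ] [ 0.0704 -0.0681]
```

Emit:
servo_tool:
  motion:
    - [0, 0, -4, 0, 0, 0]
    - [0, 0, -8, 0, 0, 0]
    - [0, 0, -11, 0, 0, 0]
    - [0, 0, -13, 0, 0, 0]
    - [0, 0, -14.5, 0, 0, 0]
    - [0, 0, -15.5, 0, 0, 0]
    - [0, 0, -16, 0, 0, 0]
    - [0, 0, -16.1, 0, 0, 0]
    - [0, 0, -16.1, 0, 0, 0]

```text
t: 28.75
ee_pos: [0.5076, 0.3924, 0.0313]
orientation: [[0.985, 0.001, -0.173], [0.173, 0.001, 0.985], [0.001, -1.0, 0.001]]
ft_force: [-0.8, 0.2, 0.6]
gripper_width: 0.0747
```

Emit:
servo_tool:
  motion:
    - [0, 0, 0, 0, 0, 0]
    - [0, 0, 0, 0, 0, 0]
    - [0, 0, 0, 0, 0, 0]
    - [0, 0, 0, 0, 0, 0]
    - [0, 0, 0, 0, 0, 0]
    - [0, 0, 0.5, 0, 0, 0]
    - [0, 0, 2, 0, 0, 0]
    - [0, 0, 4, 0, 0, 0]
  hand: 5.2

```text
t: 29.55
ee_pos: [0.5053, 0.391, 0.0682]
orientation: [[0.985, -0.004, -0.173], [0.173, -0.004, 0.985], [-0.005, -1.0, -0.003]]
ft_force: [-0.7, -0.4, -3.2]
gripper_width: 0.0592
```

Emit:
servo_tool:
  motion:
    - [0, 0, 4, 0, 0, 0]
    - [0, 0, 8, 0, 0, 0]
    - [0, -2, 12, 0, 0, 6]
    - [0.5, -6, 15, 0, 0, 14]
    - [1, -10, 15, 0, 0, 22]
    - [1.5, -14, 15, 0, 0, 30]
    - [2, -18, 15, 0, 0, 38]
    - [2.5, -22, 15, 0, 0, 46]
    - [3, -26, 15, 0, 0, 54]
    - [3.5, -30, 15, 0, 0, 62]
    - [4, -34, 15, 0, 0, 70]
    - [4.5, -38, 15, 0, 0, 78.7]
    - [5, -42, 15, 0, 0, 78.7]
    - [5.5, -45, 14, 0, 0, 78.7]
    - [5.5, -46.1, 12, 0, 0, 78.7]
    - [5.5, -46.1, 9, 0, 0, 78.7]
    - [5.5, -46.1, 8, 0, 0, 78.7]
    - [5.5, -46.1, 8, 0, 0, 78.7]

```text
t: 31.35
ee_pos: [0.5598, -0.0684, 0.1477]
orientation: [[0.023, -0.006, -1.0], [1.0, 0.001, 0.023], [0.001, -1.0, 0.006]]
ft_force: [0.3, -0.7, -2.7]
gripper_width: 0.059
```

```bash
python3 - <<'E'
from h import *
s,c=snap('wrist','w10.png');print(s['ee_pos'],s['gripper_width'])
s,c=snap('scene','s10.png');i=cv2.imread('pics/s10.png');cv2.imwrite('pics/s10.png',cv2.resize(i[60:310,80:440],None,fx=2.2,fy=2.2))
E
```

```text
[ 0.5597818  -0.06835346  0.14772719] 0.05903301432972459
```

View pics/w10.png

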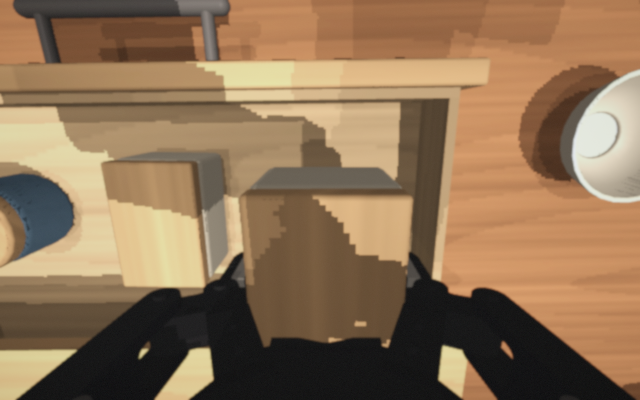

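View pics/s10.png

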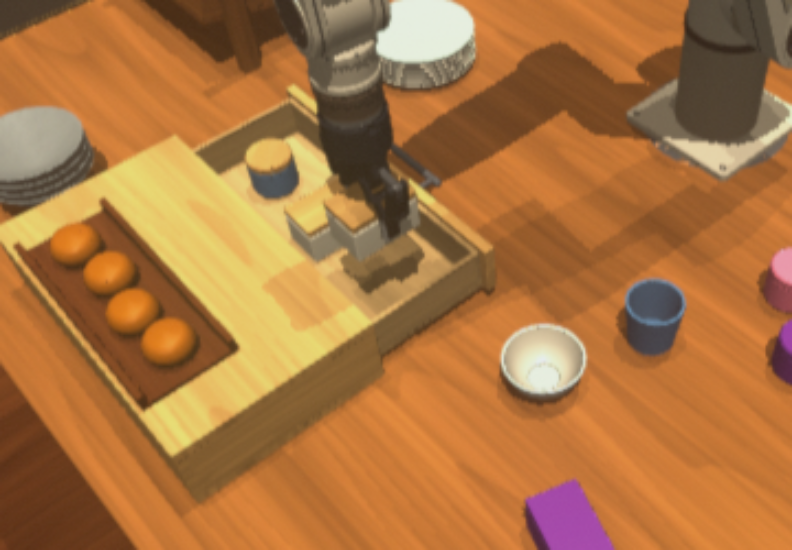

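Emit:
servo_tool:
  motion:
    - [0, 0, -3, 0, 0, 0]
    - [0, 0, -6, 0, 0, 0]
    - [0, 0, -7.5, 0, 0, 0]
    - [0, 0, -8.5, 0, 0, 0]
    - [0, 0, -9.2, 0, 0, 0]
    - [0, 0, -9.6, 0, 0, 0]
    - [0, 0, -9.8, 0, 0, 0]
    - [0, 0, -9.9, 0, 0, 0]
    - [0, 0, -9.9, 0, 0, 0]
    - [0, 0, -9.9, 0, 0, 0]

```text
t: 32.45
ee_pos: [0.5638, -0.0687, 0.0537]
orientation: [[0.023, 0.005, -1.0], [1.0, 0.0, 0.023], [0.0, -1.0, -0.005]]
ft_force: [-0.4, 1.0, 6.7]
gripper_width: 0.0591
```

Emit:
servo_tool:
  motion:
    - [0, 0, 0, 0, 0, 0]
    - [0, 0, 0, 0, 0, 0]
    - [0, 0, 0, 0, 0, 0]
    - [0, 0, 2, 0, 0, 0]
    - [0, 0, 5, 0, 0, 0]
    - [0, 0, 9, 0, 0, 0]
    - [-2, -1, 13, 0, 0, 0]
    - [-6, -3, 16, 0, 0, 0]
    - [-10, -6, 16, 0, 0, 0]
    - [-14, -9, 16, 0, 0, 0]
    - [-18, -11, 16, 0, 0, 0]
    - [-20.2, -12, 16, 0, 0, 0]
    - [-20.2, -12, 16, 0, 0, 0]
    - [-20.2, -12, 16, 0, 0, 0]
  hand: 7.4

```text
t: 33.85
ee_pos: [0.3601, -0.1891, 0.2116]
orientation: [[0.024, 0.001, -1.0], [1.0, -0.0, 0.024], [-0.0, -1.0, -0.001]]
ft_force: [0.6, 1.0, 0.4]
gripper_width: 0.0739
```

```bash
python3 - <<'E'
from h import *
s,c=snap('top','t11.png');print(s['ee_pos'],s['gripper_width'])
i=cv2.imread('pics/t11.png');cv2.imwrite('pics/t11.png',cv2.resize(i[40:310,300:560],None,fx=2.2,fy=2.2))
s,c=snap('scene','s11.png');i=cv2.imread('pics/s11.png');cv2.imwrite('pics/s11.png',cv2.resize(i[80:280,80:340],None,fx=3,fy=3,interpolation=2))
E
```

```text
[ 0.36007683 -0.18906251  0.21158678] 0.07393023324028795
```

View pics/t11.png

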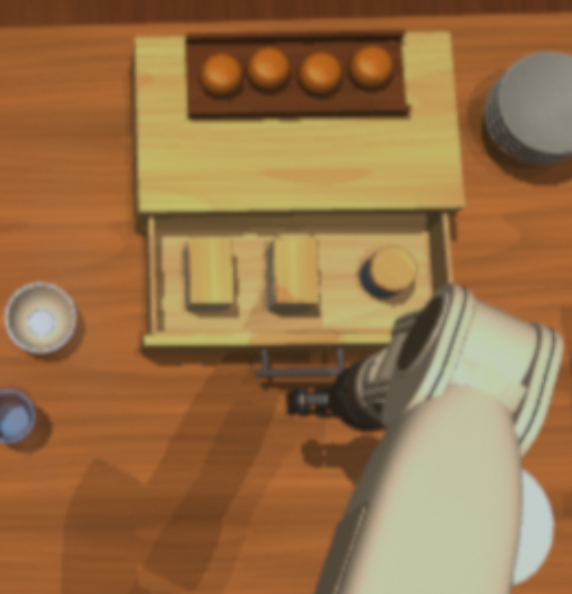

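View pics/s11.png

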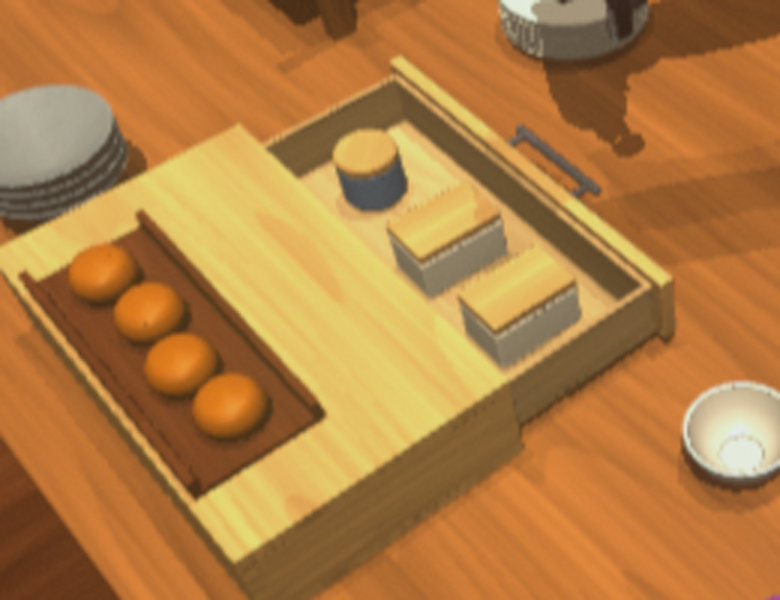

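Emit:
servo_tool:
  motion:
    - [0, 0, -2, 0, 0, 0]
    - [0, 0, -6, 0, 0, 0]
    - [0, 0, -10, 0, 0, 0]
    - [0, 0, -13, 0, 0, 0]
    - [0, 0, -14.6, 0, 0, 0]
    - [0, 0, -14.6, 0, 0, 0]
    - [2, 0, -14.6, 0, 0, 0]
    - [3.5, 0, -14.6, 0, 0, 0]
    - [4.3, 0, -14.6, 0, 0, 0]
    - [5, 0, -14.6, 0, 0, 0]
    - [6, 0, -14.6, 0, 0, 0]
    - [7, 0, -14.6, 0, 0, 0]
    - [8, 0, -14.6, 0, 0, 0]
    - [9, 0, -14.6, 0, 0, 0]
    - [10, 0, -14.6, 0, 0, 0]
    - [11, 0, -14.6, 0, 0, 0]
  hand: 0

```text
t: 35.55
ee_pos: [0.4708, -0.1888, 0.0653]
orientation: [[0.023, -0.0, -1.0], [1.0, -0.0, 0.023], [-0.0, -1.0, 0.0]]
ft_force: [-1.1, -1.7, 0.1]
gripper_width: -0.0002
```

```bash
python3 - <<'E'
from h import *
s,c=snap('scene','s12.png');print(s['ee_pos'],s['ft_force'])
i=cv2.imread('pics/s12.png');cv2.imwrite('pics/s12.png',cv2.resize(i[80:280,80:340],None,fx=3,fy=3,interpolation=2))
E
```

```text
[ 0.47078645 -0.18883921  0.06526583] [-1.05731018 -1.6858712   0.09624269]
```

View pics/s12.png

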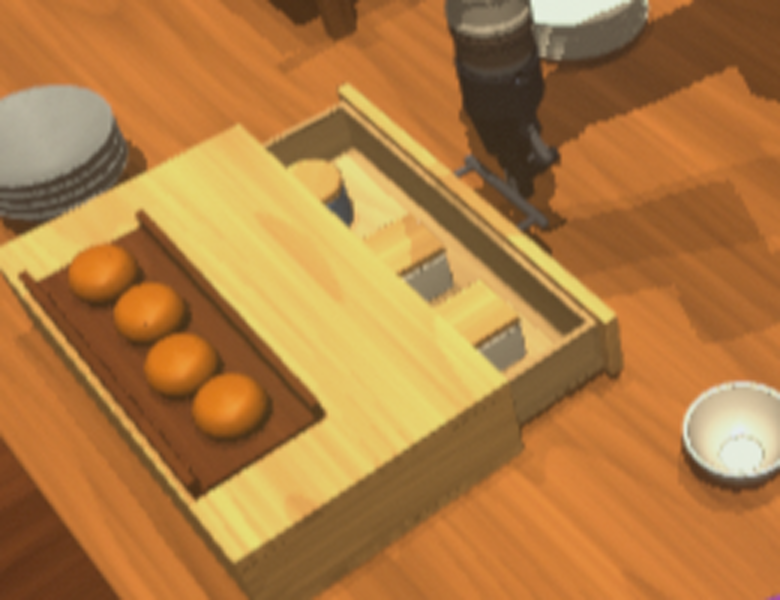

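Closing smoothly; the pots pass under the top without moving in the drawer.

Emit:
servo_tool:
  motion:
    - [1, 0, 0, 0, 0, 0]
    - [2, -0.1, 0, 0, 0, 0]
    - [3, -0.1, 0, 0, 0, 0]
    - [4, -0.1, 0, 0, 0, 0]
    - [5, -0.1, 0, 0, 0, 0]
    - [6, -0.1, 0, 0, 0, 0]
    - [7, -0.2, 0, 0, 0, 0]
    - [8, -0.2, 0, 0, 0, 0]
    - [8.6, -0.2, 0, 0, 0, 0]
    - [9.2, -0.2, 0, 0, 0, 0]
    - [9.7, -0.2, 0, 0, 0, 0]
    - [10.2, -0.2, 0, 0, 0, 0]

```text
t: 36.8
ee_pos: [0.5723, -0.191, 0.0655]
orientation: [[0.023, 0.0, -1.0], [1.0, -0.001, 0.023], [-0.001, -1.0, -0.0]]
ft_force: [-1.0, -0.6, 1.7]
gripper_width: -0.0
```

Emit:
servo_tool:
  motion:
    - [0.4, 0, 0, 0, 0, 0]
    - [0.8, 0, 0, 0, 0, 0]
    - [1.1, 0, 0, 0, 0, 0]
    - [1.1, 0, 0, 0, 0, 0]

```text
t: 37.2
ee_pos: [0.5754, -0.1908, 0.0649]
orientation: [[0.025, -0.016, -1.0], [1.0, 0.0, 0.025], [-0.0, -1.0, 0.016]]
ft_force: [-19.9, -1.0, 13.7]
gripper_width: 0.0002
```

```bash
python3 - <<'E'
from h import *
s,c=snap('scene','s13.png');print(s['ee_pos'],s['ft_force'])
i=cv2.imread('pics/s13.png');cv2.imwrite('pics/s13.png',cv2.resize(i[80:280,80:340],None,fx=3,fy=3,interpolation=2))
s,c=snap('wrist','w13.png')
E
```

```text
[ 0.57536201 -0.19083739  0.06491826] [-19.94740999  -0.97241076  13.65457708]
```

View pics/s13.png

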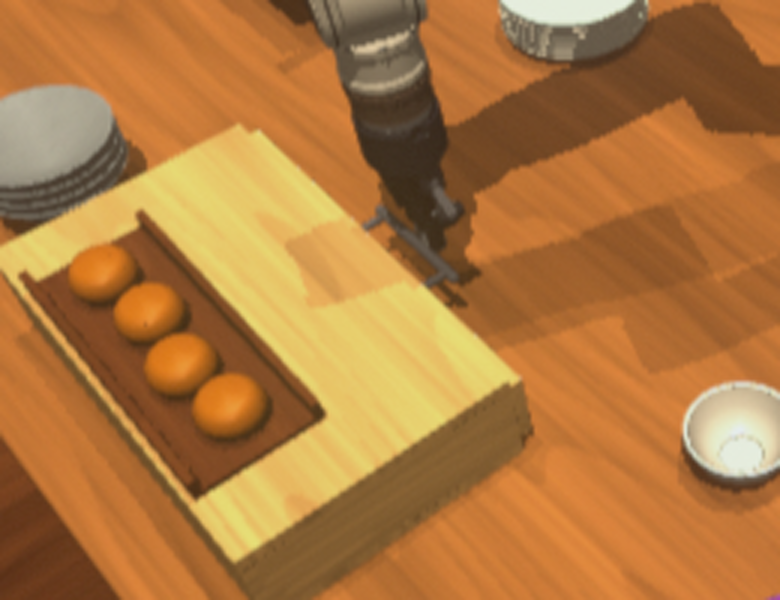

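View pics/w13.png

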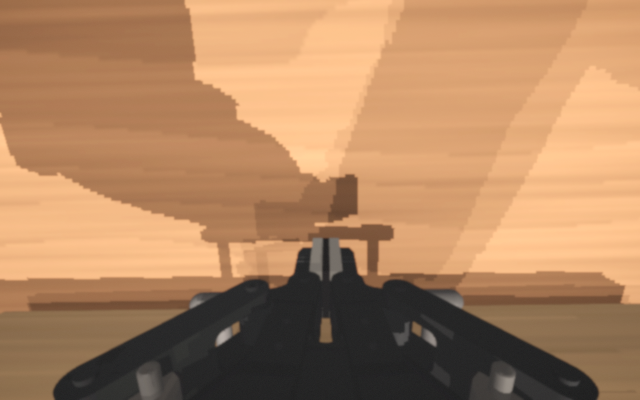

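Emit:
servo_tool:
  motion:
    - [0.2, 0, 0, 0, 0, 0]
    - [0.2, 0, 0, 0, 0, 0]

```text
t: 37.5
ee_pos: [0.5754, -0.1908, 0.0649]
orientation: [[0.025, -0.019, -0.999], [1.0, 0.0, 0.025], [-0.0, -1.0, 0.019]]
ft_force: [-24.3, -0.5, 18.0]
gripper_width: 0.0001
```

Emit:
servo_tool:
  motion:
    - [-1, 0, 0, 0, 0, 0]
    - [-2.5, 0, 0, 0, 0, 0]
    - [-5, 0, 0, 0, 0, 0]
    - [-8, 0, 4, 0, 0, 0]
    - [-11, 0, 9, 0, 0, 0]
    - [-14, 0, 14, 0, 0, 0]
    - [-17, 0, 19, 0, 0, 0]
    - [-17, 0, 20, 0, 0, 0]
    - [-17, 0, 20, 0, 0, 0]

```text
t: 38.4
ee_pos: [0.4162, -0.1918, 0.271]
orientation: [[0.024, 0.01, -1.0], [1.0, -0.004, 0.024], [-0.004, -1.0, -0.01]]
ft_force: [1.1, 0.4, 0.3]
gripper_width: 0.0003
```

```bash
python3 - <<'E'
from h import *
s,c=snap('scene','s14.png');print(s['ee_pos'],s['ft_force'])
s,c=snap('top','t14.png')
E
```

```text
[ 0.41623255 -0.19175462  0.27104908] [1.12347209 0.36718222 0.27462615]
```

View pics/s14.png

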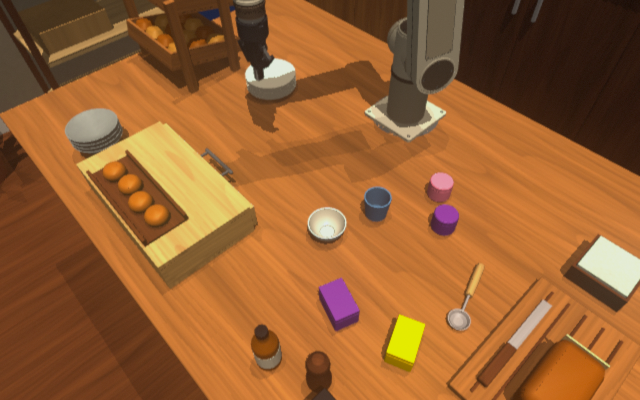

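View pics/t14.png

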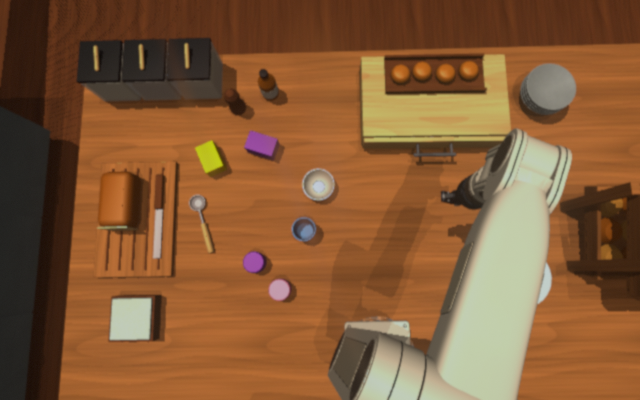

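```bash
python3 -c "
from workcell import finish_job
print(finish_job())"
```

```text
the job is handed in; nothing more can be done
None
```

The job is handed in. I found three pots on the counter, one crock and two butter dishes. All three are now upright in the drawer with their lids pushed home, and the drawer is shut.

- **Drawer opening:** it stood about 12 mm ajar at the start. I pulled it out until the handle had moved about 160 mm.
- **Lids:** I pressed each one with the closed fingertips until it stopped. All three ended with the tool at the same height (0.080 m, lid top at 58 mm) under 22–29 N, and the pictures show no gap under any lid.
- **Placing:** the last picture before closing shows the crock and both dishes upright on the drawer floor. None was knocked aside, and the grip did not slacken.
- **Shutting:** the drawer slid in smoothly. At the end the handle did not move under 20 N and then 24 N. The face stands about 7 mm ahead of the chest's top edge, and the dimensions give 9 mm for fully shut.
- **Bystanders:** the last pictures show the bowl and cup where they were. The purple, pink and yellow look-alikes also look unmoved.

Clock time was about 38 s. The measured forces stayed under about 30 N at the end of each move, and no check failed. One picture estimate of a dish position differed by about 6 mm between the two fixed cameras. I checked both dishes with the wrist camera before gripping them, and it settled the difference.

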